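Take the evidence photograph with the two-stage shutter release

ROBOT

A 6-joint arm with a two-finger parallel gripper is mounted at the origin on the work surface; the furniture and walls round the work are solid. World frame = base frame: x ahead of the robot, y to its left, z up, the work surface at z = 0. Lengths are in mm, angles in rad, forces in N, time in s.
With the tool pointing down it reaches from about 275 to 750 mm from the base axis. Payload 10.2 kg.
Tool frame: the origin (TCP) lies on the front face of the gripper's body, between the roots of the fingers; the fingertips stand 73 mm ahead of it and the grasp point (between the pads) lies 54 mm ahead of it; z points along the fingers, y is the line along which they close (so a half turn about z gives the same grasp; the last joint's range is limited). The gripper opens to 85 mm and grips with 20 to 120 N. Pads are 22 mm wide; open, the fingers measure 114 mm over their backs; the gripper's body (76 mm by 85 mm) begins 54 mm behind the grasp point. The pads swing forward as they close: fully open they stand 13 mm farther back than shut.
Start: joints at [1.012, 0.313, 1.498, -0, 1.331, -0.223], TCP at [173.014, 495.679, 303.894] pointing down, gripper open.
Joint ranges: [-2.94, 2.94], [-0.97, 2.17], [0.19, 2.56], [-1.23, 4.37], [0.02, 3.11], [-2.88, 2.88]. Speed limits (rad/s): [2.39, 2.39, 3.01, 3.14, 3.14, 3.14].

INTERFACE

Orientations are given as a unit quaternion [w, x, y, z].
In Python, from rig import * gives the robot as it stands.
- The arm moves only by the tool step_arm, never from a script. Its argument "plan" is a list of rows, each an object with "offset": the shift along the tool's x, y, z in cm, a list of three; "rot": the turn, a rotation vector about the tool's x, y, z in degrees, a list of three; "gripper": the finger opening in cm, from 0 to 8.54. In form: [{"offset": [x, y, z], "rot": [wx, wy, wz], "gripper": gripper}, ...]. A call has 1 to 12 rows; each row is the pose to reach, as a shift and turn from the pose commanded when the call began, along the tool's axes at that moment; what a row does not reach only later rows make up. A row lasts 1/10 s, in which the tool goes at most 50 mm and 8.59 degrees, less where a joint would pass 70% of its speed; a pose out of reach is approached as far as the arm can. A call with a gripper value outside its range is refused whole. The fingers move at their own pace and stop on an object; "squeeze" is the grip in N (left out, the last holds). Time passes only in rows, so rows that repeat a pose let the fingers close. It gives the time, the measured TCP pose, the force, the opening and the grip force at its end, in the units of the state.
- sense(): the state, without advancing time (a new reading comes with each control period).
- capture(name): name is "scene" or "top"; returns a dict with "color" (384x512x3 uint8, red, green, blue), "depth" (384x512 float32, mm along the optical axis (not along the pixel's ray), 0 where there is no reading), "vertical_fov" (degrees; the focal length in pixels is half the picture's height over the tangent of half this angle, whatever the lens; pixels are square), "cx", "cy" (the principal point, pixels), "rvec" (rotation vector, rad) and "tvec" (3), from world to camera coordinates, as OpenCV has them. Camera axes: x right, y down, z forward; pixel columns grow to the right and rows downward; lengths in mm; the calibration is good to about 2 mm. A picture is of the moment at which its call begins.
- finish_job(): hands the job in; it is judged then, once.
The state is a dict: "time_s": time; "joints": joint angles; "dq": joint speeds; "tau": joint torques, N m; "eef_pos": TCP position; "ee_rot": TCP orientation; "force": force on the tool from outside, world axes, zero at the start; "wrist_torque": the same for the moment, N m; "grip_width": opening from 0.0 (shut) to 1.0 (fully open); "grip_force": force on a finger pad.
Only numpy, scipy, OpenCV 4.12 (cv2) and the standard library are available. Lean on these libraries where they do the work, as an engineer would, in place of code of your own. Each camera call takes 0.05 s, during which the arm holds its last target. There are 200 camera calls.

TASK

Take the photograph of the scissors beside the number marker, using the camera's two-stage shutter release (the box with the tall round stepped plunger). Press the plunger to its halfway stop and hold it still there for a good second while the camera focuses, then press it all the way down, where it locks, and let go. Leave the flash box beside it, a like box with a low oblong key, alone.

Things in the scene. Friction and masses are not known exactly. Their poses are not given: they have to be found in the camera images.
- release_top (a point): Centre of the flat top (27 mm across) of the release's plunger; 78 mm above the desk at the start, sinks with the cap. The release: a grey box 80x90x50 mm fixed to the desk at any yaw, on it a black round plunger in two steps, a collar 50 mm in diameter and 14 mm high and on that a cap 33 mm in diameter and 14 mm high. Press straight down with closed fingers; full travel 24 mm.
- release_cap (a joint): First stage: how far the cap is pressed into the collar, m. 0 up; 0.012 at the halfway stop and through the second half. A light spring (1.5 N rising to 3.5 N) brings it back up when released. At the halfway stop the push needed jumps to about 12 N.
- release_collar (a joint): Second stage: how far the collar is pressed down into the box, m. 0 at the start and at the halfway stop, 0.012 fully down. It takes a steady 12 N or so, stays wherever it is pushed and never comes back up, so overshooting the halfway stop cannot be undone.
- flash_key (a joint): Travel, m, of the key on the flash box, to be left alone: 0 up, 0.006 pressed (2 to 4.4 N). The flash box has the same grey housing as the release and is also fixed, but on it is only one oblong black key, 34x54 mm, standing 9 mm above the box.
Mind the look-alikes: they are no part of the job. Leave any pink look-alike of the part that bears release_top alone.

How it is judged:
By the outcome, as a careful person would: the job done as asked, in the order asked, and still so for the second after the job is handed in, with the robot touching nothing.
It also fails if it takes over 30 s, if anything falls off the work surface, if the arm or the gripper's body presses on something with over 40 N, if the wrist force passes 120 N, or if a joint passes its speed limit or range.

## Working session

There is one attempt and no reset: what is moved stays moved. The work goes in short steps, Python scripts to look and compute and a tool call to move; the robot and the scene stay as the last step left them, time stands still between calls to the robot, and variables do not carry over. Pictures are saved under pics/ and viewed, at most 10 in all, crops included, and the job is handed in when it is done.

Besides the shell and the picture viewer there is one more tool, called after "Emit:" in YAML: its name, and indented under it one key for each argument. step_arm: Moves the arm, as the interface text tells. Its arguments: {"type":"object","properties":{"plan":{"type":"array"},"squeeze":{"type":"number"}},"required":["plan"]}

```bash
mkdir -p pics; cat > h.py <<'E'
from rig import *
import numpy as np, cv2
def cam(c):
    h=c["color"].shape[0]; f=h/2/np.tan(np.radians(c["vertical_fov"])/2)
    R=cv2.Rodrigues(np.array(c["rvec"],float))[0]; t=np.array(c["tvec"],float).ravel()
    return f,R,t
def pts(c):
    f,R,t=cam(c); h,w=c["depth"].shape; u,v=np.meshgrid(np.arange(w),np.arange(h)); d=c["depth"]
    P=np.stack([(u-c["cx"])/f*d,(v-c["cy"])/f*d,d],-1)
    return (P-t)@R
def ray(c,u,v,z):
    f,R,t=cam(c); o=-R.T@t; d=R.T@np.array([(u-c["cx"])/f,(v-c["cy"])/f,1]); return o+d*(z-o[2])/d[2]
E
python3 - <<'E'
from h import *
import pickle
o=[]
for n in("scene","top"):
    c=capture(n); pickle.dump(c,open(n+".pkl","wb")); o.append(c["color"][:,:,::-1])
    f,R,t=cam(c); print(n,f,-R.T@t)
cv2.imwrite("pics/a.png",cv2.resize(o[0],(800,600))); cv2.imwrite("pics/b.png",cv2.resize(o[1],(800,600)))
s=sense();print(s)
E
```

```text
scene 350.1491687119882 [ -95.42824705 -422.04263796  615.35822641]
top 366.4719074235533 [269.53457456 -27.44808821 915.01594246]
{'time_s': 0.1, 'joints': array([ 1.01158839e+00,  3.13406787e-01,  1.49835178e+00,  9.59693958e-06,
        1.33098756e+00, -2.23391579e-01]), 'dq': array([ 1.67807373e-03, -1.51013846e-03, -1.25666646e-03, -1.06603456e-03,
       -6.65684940e-04,  6.95125182e-05]), 'tau': array([ 4.87782148e-03, -4.12898362e+01, -2.60139388e+01, -9.05873981e-05,
        3.04815570e-03, -4.60553076e-05]), 'eef_pos': array([172.93758287, 495.54996888, 303.3892441 ]), 'ee_rot': array([-2.24270021e-04,  1.67121413e-01,  9.85936155e-01, -5.31366175e-04]), 'force': array([ 0.28353966, -0.81969898,  0.28119127]), 'wrist_torque': array([0.03362903, 0.0387071 , 0.03970141]), 'grip_force': 0.0, 'grip_width': 1.003399633095712}
```

View pics/a.png

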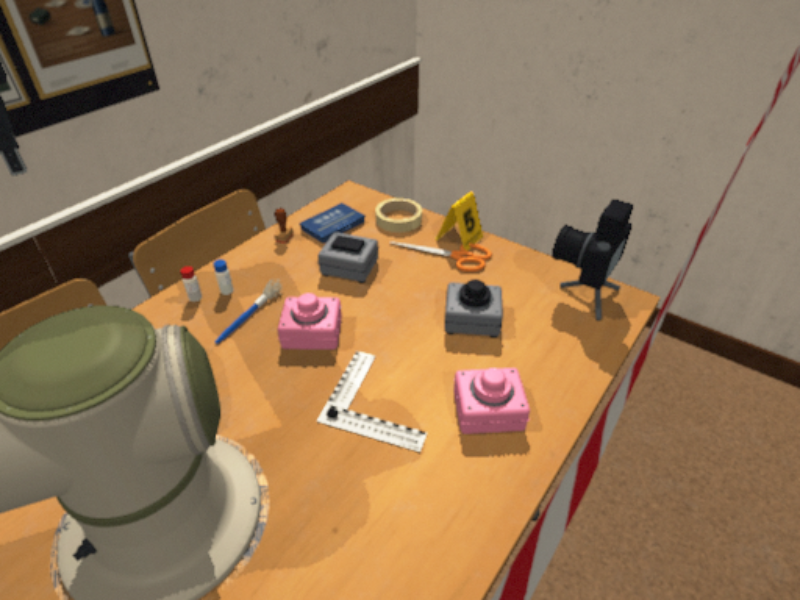

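View pics/b.png

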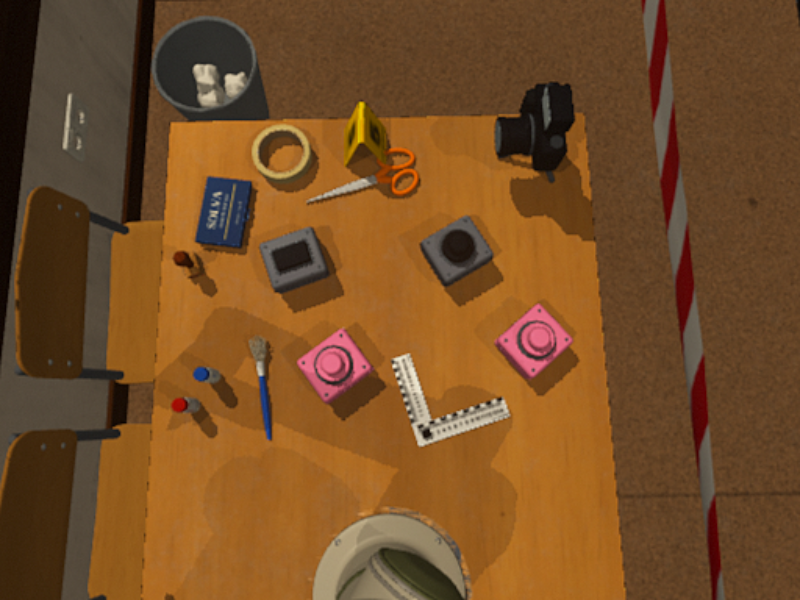

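In the 800x600 pictures, four things could be the release:

| Candidate | Top view | Scene view |
|---|---|---|
| Grey box, round black stepped plunger | (458,246) | (474,292) |
| Grey flash box, oblong key | (294,258) | (348,245) |
| Pink look-alike | (334,364) | (308,302) |
| Pink look-alike | (538,340) | (493,380) |

I choose the first one and will check it in a close crop.

```bash
python3 - <<'E'
from h import *
import pickle
ims=[]
for n,(u,v) in(("scene",(303,187)),("top",(293,157))):
    c=pickle.load(open(n+".pkl","rb")); P=pts(c)
    g=c["color"][v-32:v+32,u-32:u+32,::-1]; ims.append(cv2.resize(g,(390,390),interpolation=cv2.INTER_CUBIC))
    W=P[v-32:v+32,u-32:u+32]; m=(W[...,2]>71)&(W[...,2]<90)
    lab=cv2.connectedComponentsWithStats(m.astype(np.uint8)); i=1+np.argmax(lab[2][1:,4])
    q=W[lab[1]==i]; (x,y),r=cv2.minEnclosingCircle(q[:,:2].astype(np.float32))
    px=lab[3][i]+[u-32,v-32]
    print(n,"n",len(q),"mean",q.mean(0).round(1),"circ",x,y,r,"z med",np.median(q[:,2]),"px",px,"ray78",ray(c,px[0],px[1],78).round(1))
    d=W[(W[...,2]>45)&(W[...,2]<56)]; (cx,cy),sz,a=cv2.minAreaRect(d[:,:2].astype(np.float32)); print(" box",cx,cy,sz,a)
cv2.imwrite("pics/c.png",np.hstack(ims))
s=sense(); R=cv2.Rodrigues
from scipy.spatial.transform import Rotation as Ro
q=s["ee_rot"]; print(Ro.from_quat([q[1],q[2],q[3],q[0]]).as_matrix().round(4), s["eef_pos"])
E
```

```text
scene n 92 mean [ 509.7 -118.8   75.2] circ 510.8193359375 -117.82218933105469 16.65294647216797 z med 75.6369736004979 px [303.76086957 183.36956522] ray78 [ 506.5 -120.4   78. ]
 box 511.4691467285156 -117.04437255859375 (79.79940032958984, 87.08219146728516) 28.85655403137207
top n 139 mean [ 513.7 -115.4   76.4] circ 514.6163330078125 -115.88985443115234 16.133255004882812 z med 76.63692132884937 px [292.90647482 155.00719424] ray78 [ 513.2 -115.2   78. ]
 box 514.3906860351562 -115.59786224365234 (79.64457702636719, 89.32813262939453) 30.005922317504883
[[-9.441e-01  3.295e-01 -6.000e-04]
 [ 3.295e-01  9.441e-01 -1.000e-03]
 [ 3.000e-04 -1.100e-03 -1.000e+00]] [172.93758287 495.54996888 303.3892441 ]
```

View pics/c.png

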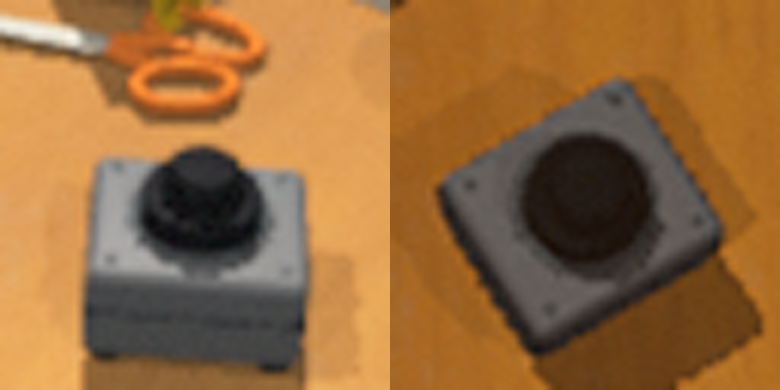

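The crop shows the grey box with the black round stepped plunger, next to the scissors. The two views agree on the cap and the box: centre about (512.5, -116.5), top about 77 mm, box 80x89 mm. Now I'll travel above it with the fingers closed.

Emit:
step_arm:
  plan:
    - {"offset":[-26,-23.2,0],"rot":[0,0,0],"gripper":0}
    - {"offset":[-52.2,-46.6,0],"rot":[0,0,0],"gripper":0}
    - {"offset":[-52.2,-46.6,0],"rot":[0,0,0],"gripper":0}
    - {"offset":[-52.2,-46.6,0],"rot":[0,0,0],"gripper":0}
    - {"offset":[-52.2,-46.6,0],"rot":[0,0,0],"gripper":0}
    - {"offset":[-52.2,-46.6,0],"rot":[0,0,0],"gripper":0}
    - {"offset":[-52.2,-46.6,0],"rot":[0,0,0],"gripper":0}
    - {"offset":[-52.2,-46.6,0],"rot":[0,0,0],"gripper":0}
    - {"offset":[-52.2,-46.6,0],"rot":[0,0,0],"gripper":0}
    - {"offset":[-52.2,-46.6,0],"rot":[0,0,0],"gripper":0}
    - {"offset":[-52.2,-46.6,0],"rot":[0,0,0],"gripper":0}
    - {"offset":[-52.2,-46.6,0],"rot":[0,0,0],"gripper":0}

```text
time_s: 1.3
eef_pos: [464.4, -31.2, 303.8]
ee_rot: [-0.0, 0.167, 0.986, 0.0]
force: [-0.1, 1.2, 0.2]
grip_width: -0.004
grip_force: 0.0
```

Emit:
step_arm:
  plan:
    - {"offset":[0,0,0],"rot":[0,0,0],"gripper":0}
    - {"offset":[0,0,0],"rot":[0,0,0],"gripper":0}
    - {"offset":[0,0,0],"rot":[0,0,0],"gripper":0}

```text
time_s: 1.6
eef_pos: [463.5, -28.3, 303.7]
ee_rot: [-0.0, 0.167, 0.986, 0.0]
force: [-0.8, 0.4, 0.2]
grip_width: 0.002
grip_force: 0.0
```

Emit:
step_arm:
  plan:
    - {"offset":[-4,-3.6,0],"rot":[0,0,0],"gripper":0}
    - {"offset":[-7.5,-6.7,2],"rot":[0,0,0],"gripper":0}
    - {"offset":[-7.5,-6.7,6],"rot":[0,0,0],"gripper":0}
    - {"offset":[-7.5,-6.7,10],"rot":[0,0,0],"gripper":0}
    - {"offset":[-7.5,-6.7,12.9],"rot":[0,0,0],"gripper":0}
    - {"offset":[-7.5,-6.7,12.9],"rot":[0,0,0],"gripper":0}
    - {"offset":[-7.5,-6.7,12.9],"rot":[0,0,0],"gripper":0}
    - {"offset":[-7.5,-6.7,12.9],"rot":[0,0,0],"gripper":0}

```text
time_s: 2.4
eef_pos: [513.4, -116.8, 177.0]
ee_rot: [0.002, 0.167, 0.986, -0.0]
force: [0.4, 0.6, 0.0]
grip_width: 0.001
grip_force: 0.0
```

```bash
python3 - <<'E'
from h import *
c=capture("scene"); cv2.imwrite("pics/d.png",cv2.resize(c["color"][110:240,220:390,::-1],(680,520),interpolation=cv2.INTER_CUBIC))
s=sense(); print(s["eef_pos"],s["force"],s["ee_rot"],s["time_s"])
E
```

```text
[ 513.33814692 -116.93008753  176.87964098] [0.0587604  0.84625589 0.95520511] [ 1.68162186e-03  1.66794396e-01  9.85990148e-01 -4.79741984e-04] 2.45
```

View pics/d.png

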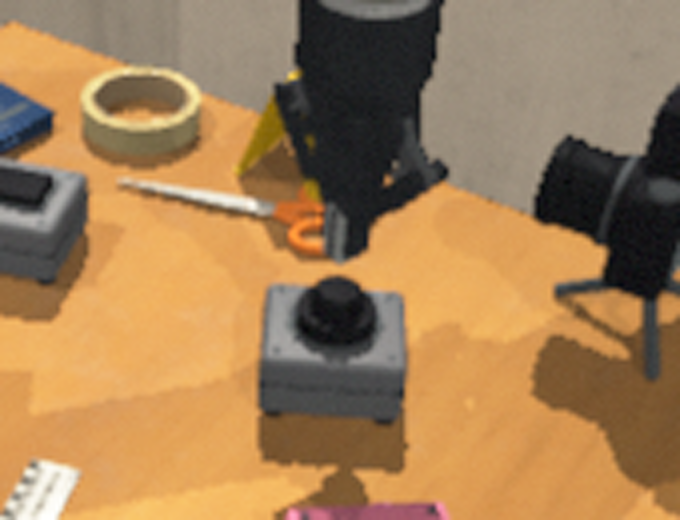

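The picture shows the closed fingertips at (345,255), about 25 mm above the cap top at (338,290) and in line with it. I'll go down to just above the cap.

Emit:
step_arm:
  plan:
    - {"offset":[0,0,1],"rot":[0,0,0],"gripper":0}
    - {"offset":[0,0,2.0],"rot":[0,0,0],"gripper":0}
    - {"offset":[0,0,2.0],"rot":[0,0,0],"gripper":0}
    - {"offset":[0,0,2.0],"rot":[0,0,0],"gripper":0}
    - {"offset":[0,0,2.0],"rot":[0,0,0],"gripper":0}

```text
time_s: 2.95
eef_pos: [512.8, -117.1, 155.1]
ee_rot: [0.0, 0.167, 0.986, -0.0]
force: [0.5, -0.1, -0.0]
grip_width: 0.002
grip_force: 0.0
```

Emit:
step_arm:
  plan:
    - {"offset":[0,0,0.3],"rot":[0,0,0],"gripper":0}
    - {"offset":[0,0,0.6],"rot":[0,0,0],"gripper":0}
    - {"offset":[0,0,0.9],"rot":[0,0,0],"gripper":0}
    - {"offset":[0,0,0.9],"rot":[0,0,0],"gripper":0}
    - {"offset":[0,0,0.9],"rot":[0,0,0],"gripper":0}

```text
time_s: 3.45
eef_pos: [512.8, -117.1, 146.0]
ee_rot: [0.0, 0.167, 0.986, -0.0]
force: [-0.1, -0.1, 2.2]
grip_width: 0.001
grip_force: 1.0
```

Emit:
step_arm:
  plan:
    - {"offset":[0,0,0.2],"rot":[0,0,0],"gripper":0}
    - {"offset":[0,0,0.4],"rot":[0,0,0],"gripper":0}
    - {"offset":[0,0,0.4],"rot":[0,0,0],"gripper":0}
    - {"offset":[0,0,0.4],"rot":[0,0,0],"gripper":0}

```text
time_s: 3.85
eef_pos: [512.7, -117.1, 141.9]
ee_rot: [0.0, 0.167, 0.986, -0.0]
force: [0.2, -0.1, 2.3]
grip_width: 0.001
grip_force: 1.4
```

Now in small steps towards the stop, watching the force.

Emit:
step_arm:
  plan:
    - {"offset":[0,0,0.1],"rot":[0,0,0],"gripper":0}
    - {"offset":[0,0,0.15],"rot":[0,0,0],"gripper":0}
    - {"offset":[0,0,0.15],"rot":[0,0,0],"gripper":0}
    - {"offset":[0,0,0.15],"rot":[0,0,0],"gripper":0}

```text
time_s: 4.25
eef_pos: [512.7, -117.1, 140.4]
ee_rot: [0.0, 0.167, 0.986, -0.0]
force: [2.5, 0.0, 3.1]
grip_width: 0.003
grip_force: 1.5
```

Emit:
step_arm:
  plan:
    - {"offset":[0,0,0.05],"rot":[0,0,0],"gripper":0}
    - {"offset":[0,0,0.05],"rot":[0,0,0],"gripper":0}
    - {"offset":[0,0,0.05],"rot":[0,0,0],"gripper":0}

```text
time_s: 4.55
eef_pos: [512.7, -117.1, 139.9]
ee_rot: [0.0, 0.167, 0.986, -0.0]
force: [1.3, -0.8, 3.9]
grip_width: -0.002
grip_force: 1.5
```

Emit:
step_arm:
  plan:
    - {"offset":[0,0,0.05],"rot":[0,0,0],"gripper":0}
    - {"offset":[0,0,0.05],"rot":[0,0,0],"gripper":0}
    - {"offset":[0,0,0.05],"rot":[0,0,0],"gripper":0}

```text
time_s: 4.85
eef_pos: [512.7, -117.1, 139.4]
ee_rot: [0.0, 0.167, 0.986, -0.0]
force: [1.1, -0.7, 4.2]
grip_width: 0.002
grip_force: 1.6
```

Emit:
step_arm:
  plan:
    - {"offset":[0,0,0.04],"rot":[0,0,0],"gripper":0}
    - {"offset":[0,0,0.04],"rot":[0,0,0],"gripper":0}
    - {"offset":[0,0,0.04],"rot":[0,0,0],"gripper":0}

```text
time_s: 5.15
eef_pos: [512.7, -117.1, 139.0]
ee_rot: [0.0, 0.167, 0.986, -0.0]
force: [2.1, -0.6, 3.7]
grip_width: -0.001
grip_force: 1.6
```

Emit:
step_arm:
  plan:
    - {"offset":[0,0,0.03],"rot":[0,0,0],"gripper":0}
    - {"offset":[0,0,0.03],"rot":[0,0,0],"gripper":0}
    - {"offset":[0,0,0.03],"rot":[0,0,0],"gripper":0}

```text
time_s: 5.45
eef_pos: [512.7, -117.0, 138.7]
ee_rot: [0.0, 0.167, 0.986, -0.0]
force: [2.1, -0.4, 3.6]
grip_width: -0.002
grip_force: 1.6
```

Emit:
step_arm:
  plan:
    - {"offset":[0,0,0.03],"rot":[0,0,0],"gripper":0}
    - {"offset":[0,0,0.03],"rot":[0,0,0],"gripper":0}
    - {"offset":[0,0,0.03],"rot":[0,0,0],"gripper":0}

```text
time_s: 5.75
eef_pos: [512.7, -117.1, 138.6]
ee_rot: [0.0, 0.167, 0.986, -0.0]
force: [0.9, -1.7, 5.9]
grip_width: -0.002
grip_force: 2.6
```

Emit:
step_arm:
  plan:
    - {"offset":[0,0,0.03],"rot":[0,0,0],"gripper":0}
    - {"offset":[0,0,0.03],"rot":[0,0,0],"gripper":0}
    - {"offset":[0,0,0.03],"rot":[0,0,0],"gripper":0}

```text
time_s: 6.05
eef_pos: [512.8, -117.1, 138.5]
ee_rot: [0.0, 0.167, 0.986, -0.0]
force: [0.1, -0.8, 7.2]
grip_width: -0.0
grip_force: 3.8
```

The force has jumped to 7 N while the position stays put, so this is the halfway stop. I'll hold here.

Emit:
step_arm:
  plan:
    - {"offset":[0,0,0],"rot":[0,0,0],"gripper":0}
    - {"offset":[0,0,0],"rot":[0,0,0],"gripper":0}
    - {"offset":[0,0,0],"rot":[0,0,0],"gripper":0}
    - {"offset":[0,0,0],"rot":[0,0,0],"gripper":0}
    - {"offset":[0,0,0],"rot":[0,0,0],"gripper":0}
    - {"offset":[0,0,0],"rot":[0,0,0],"gripper":0}
    - {"offset":[0,0,0],"rot":[0,0,0],"gripper":0}
    - {"offset":[0,0,0],"rot":[0,0,0],"gripper":0}
    - {"offset":[0,0,0],"rot":[0,0,0],"gripper":0}
    - {"offset":[0,0,0],"rot":[0,0,0],"gripper":0}
    - {"offset":[0,0,0],"rot":[0,0,0],"gripper":0}
    - {"offset":[0,0,0],"rot":[0,0,0],"gripper":0}

```text
time_s: 7.25
eef_pos: [512.7, -117.1, 138.5]
ee_rot: [0.0, 0.167, 0.986, -0.0]
force: [0.5, -1.2, 7.6]
grip_width: -0.0
grip_force: 3.8
```

Emit:
step_arm:
  plan:
    - {"offset":[0,0,0],"rot":[0,0,0],"gripper":0}
    - {"offset":[0,0,0],"rot":[0,0,0],"gripper":0}
    - {"offset":[0,0,0],"rot":[0,0,0],"gripper":0}
    - {"offset":[0,0,0],"rot":[0,0,0],"gripper":0}

```text
time_s: 7.65
eef_pos: [512.7, -117.1, 138.5]
ee_rot: [0.0, 0.167, 0.986, -0.0]
force: [0.5, -0.6, 7.6]
grip_width: 0.001
grip_force: 3.8
```

Emit:
step_arm:
  plan:
    - {"offset":[0,0,0.3],"rot":[0,0,0],"gripper":0}
    - {"offset":[0,0,0.6],"rot":[0,0,0],"gripper":0}
    - {"offset":[0,0,0.9],"rot":[0,0,0],"gripper":0}
    - {"offset":[0,0,1.1],"rot":[0,0,0],"gripper":0}
    - {"offset":[0,0,1.2],"rot":[0,0,0],"gripper":0}
    - {"offset":[0,0,1.2],"rot":[0,0,0],"gripper":0}
    - {"offset":[0,0,1.2],"rot":[0,0,0],"gripper":0}

```text
time_s: 8.35
eef_pos: [512.8, -117.1, 126.7]
ee_rot: [0.0, 0.167, 0.986, -0.0]
force: [-0.4, -1.5, 9.2]
grip_width: -0.001
grip_force: 4.7
```

Emit:
step_arm:
  plan:
    - {"offset":[0,0,0.05],"rot":[0,0,0],"gripper":0}
    - {"offset":[0,0,0.1],"rot":[0,0,0],"gripper":0}
    - {"offset":[0,0,0.1],"rot":[0,0,0],"gripper":0}
    - {"offset":[0,0,0.1],"rot":[0,0,0],"gripper":0}

```text
time_s: 8.75
eef_pos: [512.8, -117.1, 126.4]
ee_rot: [0.0, 0.167, 0.986, -0.0]
force: [-2.0, 0.5, 16.8]
grip_width: 0.003
grip_force: 8.3
```

The push is above 12 N and the position has stopped, so it's on the bottom stop. A little more makes sure it locks.

Emit:
step_arm:
  plan:
    - {"offset":[0,0,0.1],"rot":[0,0,0],"gripper":0}
    - {"offset":[0,0,0.1],"rot":[0,0,0],"gripper":0}
    - {"offset":[0,0,0.1],"rot":[0,0,0],"gripper":0}

```text
time_s: 9.05
eef_pos: [512.9, -117.1, 126.1]
ee_rot: [0.001, 0.167, 0.986, -0.0]
force: [-6.1, 1.8, 25.2]
grip_width: -0.001
grip_force: 12.4
```

Firmly down at 25 N and 12.4 mm past the halfway stop. Now let go and retreat.

Emit:
step_arm:
  plan:
    - {"offset":[0,0,-0.5],"rot":[0,0,0],"gripper":0}
    - {"offset":[0,0,-2],"rot":[0,0,0],"gripper":0}
    - {"offset":[0,0,-5],"rot":[0,0,0],"gripper":0}
    - {"offset":[0,0,-9],"rot":[0,0,0],"gripper":0}
    - {"offset":[0,0,-13],"rot":[0,0,0],"gripper":0}
    - {"offset":[0,0,-16],"rot":[0,0,0],"gripper":0}
    - {"offset":[0,0,-16],"rot":[0,0,0],"gripper":0}
    - {"offset":[0,0,-16],"rot":[0,0,0],"gripper":0}
    - {"offset":[0,0,-16],"rot":[0,0,0],"gripper":0}
    - {"offset":[0,0,-16],"rot":[0,0,0],"gripper":0}

```text
time_s: 10.05
eef_pos: [512.3, -116.9, 282.7]
ee_rot: [-0.001, 0.167, 0.986, 0.0]
force: [-0.4, 0.1, 0.5]
grip_width: -0.002
grip_force: 0.0
```

```bash
python3 - <<'E'
from h import *
c=capture("scene"); cv2.imwrite("pics/e.png",cv2.resize(c["color"][110:240,220:390,::-1],(680,520),interpolation=cv2.INTER_CUBIC))
W=pts(c)[150:225,270:340]; m=np.hypot(W[...,0]-511,W[...,1]+117)<12
print(np.percentile(W[m][:,2],[10,50,90]), sense()["eef_pos"], sense()["force"])
E
```

```text
[62.52483628 64.18416614 65.55919162] [ 512.40604542 -116.9318112   282.93265547] [ 0.2046814   0.09849851 -0.20345796]
```

View pics/e.png

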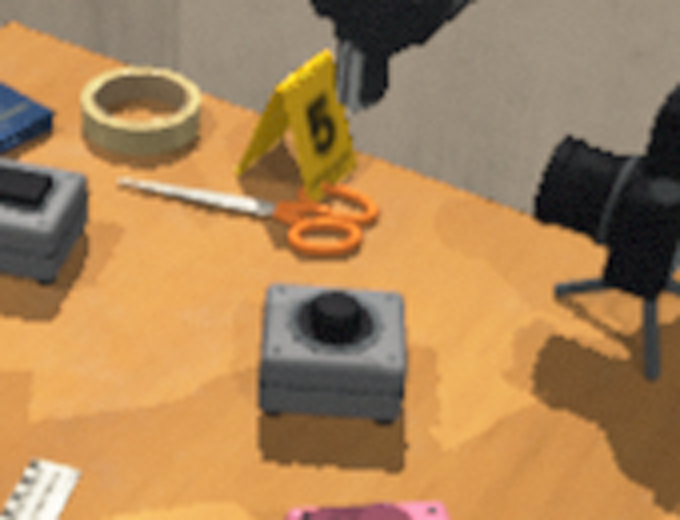

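The collar at (335,322) now sits flush in the box, with its edge about 2 mm proud. The cap has sprung back to about 66 mm after bias correction, which means the collar is fully down. The arm is clear, so I'm handing in.

```bash
python3 -c "
from rig import *
print(finish_job())"
```

```text
the job is handed in; nothing more can be done
None
```

The release was held at its halfway stop for about 1.6 s, pressed fully down so the collar stayed down, then let go; the flash box and pink look-alikes weren't touched, and I handed the job in at about 10 s (no verdict was shown).

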